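Make a power pack safe for storage

TASK

This power pack is going into storage: take out every orange fuse carrier still in it - push the carrier down against its spring, twist it anticlockwise until it comes free, lift it out, never forcing it against its catch - and put them all in the yellow parts tray. Only then draw back the bolt that holds the blue cover parked, slide the cover fully shut over the empty holders, and push its bolt fully home into the other keeper. Leave the spools and the tape roll where they are.

Things in the scene. Friction and masses are not known exactly. Their poses are not given: they have to be found in the camera images.
- pack: Grey power pack, a fixed box 230 (its x) x 370 (its y) x 100 mm high; origin: centre of its underside, z up. Four fuse holders (68 mm square wells) in a row along its y at x = -55 mm, y = -120, -40, +40, +120 mm. Rails 10 mm high along both y ends. The blue cover is parked on its +x half. Two brass keepers (loops, tops 136 mm up) stand on the +y rail (y = 175 mm): at x = +55 (cover parked) and x = -55 mm (cover shut). Empty holders show a brass spring follower.
- carrier_1: Orange fuse carrier in holder 1 (None if absent), 0.09 to 0.17 kg. Origin: on its axis at the underside of its round flange (64 mm diameter, 8 mm thick); z up when upright. Above the flange a grip bar 20 mm thick (its x), 52 mm long (its y), from z = 8 to 40 mm; below it a white stem, 36 mm diameter, to z = -35 mm, with two steel lugs along its y, 62 mm over the tips, at z = -22 to -14 mm.
- carrier_2: Orange fuse carrier in holder 2 (None if absent), same as carrier 1. Locked at the start: flange underside 108 mm above the bench, bar along the pack's y (carrier and pack axes parallel). Out of its holder it can stand on its stem end, origin then 35 mm above what it stands on.
- carrier_3: Orange fuse carrier in holder 3 (None if absent), same as carrier 1.
- carrier_4: Orange fuse carrier in holder 4 (None if absent), same as carrier 1.
- holder_1 (a point): Axis of holder 1 (y = -120 mm) at the pack's top, 100 mm above the bench. A spring pushes the locked carrier up (about 5 N, 8 N pressed); its lugs sit behind 5 mm deep lips. Push it down 6 to 8 mm (8 bottoms out) and, held down, turn it anticlockwise seen from above: free beyond 45 degrees (60 ample, 95 the most). Let go it pops up 6 mm and lifts straight out. Unpushed or clockwise the catch blocks it; do not force it.
- holder_2 (a point): Axis of holder 2 (y = -40 mm), as holder 1.
- holder_3 (a point): Axis of holder 3 (y = +40 mm), as holder 1.
- holder_4 (a point): Axis of holder 4 (y = +120 mm), as holder 1.
- tray: Loose yellow open parts tray, 220 (its x) x 170 (its y) x 35 mm high, walls and floor 4 mm, 0.7 kg. Origin: centre of its underside. It stands to the left or the right of the pack; it may get knocked aside.
- cover (a joint): Slide of the blue sliding cover along the pack's -x (towards the robot): about 0 parked, 0.110 m fully shut over the row of holders. Needs about 3 N, stays where left. A carrier still in its holder blocks it; the bolt must be drawn back before it is moved.
- cover_handle (a point): Middle of the gripping height of the black handle bar on the cover: 14 mm thick (pack's x), 60 mm long (pack's y), standing 40 mm up from the cover's top; this point lies 15 mm under its top and 25 mm above the cover plate. Moves with the cover.
- bolt (a joint): Slide of the barrel bolt mounted on the cover, along the pack's +y: 0 fully drawn back, 0.040 m fully home. It starts home, its brass rod through the keeper that holds the cover parked; the rod is clear of a keeper below 0.008. With the cover fully shut the second keeper lies in line with it. Needs about 2 N, stays where left.
- bolt_knob (a point): Gripping point on the bolt's upright red knob, 16 mm diameter: on its axis, 14 mm under its top and 27 mm above the top of the brass rod it stands on. Moves with cover and bolt. Clear of neighbours by 25 mm or more along the pack's x.
- spool_red: Red solder spool, 60 mm diameter, 50 mm high, on the bench beyond the pack; not to be disturbed. Origin: underside centre.
- spool_black: Black wire spool, as the red one; not to be disturbed. Origin: underside centre.
- tape_roll: Roll of brown tape, 90 mm diameter, 45 mm high, beyond the pack; not to be disturbed. Origin: underside centre.
Not all that is in view belongs to the job. Leave any pink or purple look-alike of the carrier_3 alone.

How it is judged:
By the outcome, as a careful person would: the job done as asked, in the order asked, and still so for the second after the job is handed in, with the robot touching nothing.
Of carrier_1, carrier_2, carrier_3, carrier_4 only 3 to 4 are there at a start; the rules pass over those that are not, and their reading is None.
At some moment in a run one of tray may be knocked a few centimetres aside while the robot is not near it.
Once in a run the grip may slacken for a moment while it holds something.
It also fails if it takes over 208 s, if anything falls off the work surface, if the arm or the gripper's body presses on something with over 40 N, if the wrist force passes 120 N, or if a joint passes its speed limit or range.

ROBOT

A 6-joint arm with a two-finger parallel gripper is mounted at the origin on the work surface. World frame = base frame: x ahead of the robot, y to its left, z up, the work surface at z = 0. Lengths are in m, angles in rad, forces in N, time in s.
With the tool pointing down it reaches from about 0.375 to 0.975 m from the base axis. Payload 3.8 kg.
Tool frame: the origin (TCP) lies on the centre line of the jaws, within the pads' length; the fingertips stand 25 mm ahead of it and the grasp point (between the pads) lies 6 mm ahead of it; y points along the fingers, z is the direction in which the jaws open and shut, and the axes are right-handed (so a half turn about y gives the same grasp; the last joint's range is limited). The gripper opens to 85 mm and grips with 20 to 120 N. Pads are 22 mm wide; open, the fingers measure 114 mm over their backs; the gripper's body (76 mm by 85 mm) begins 54 mm behind the grasp point. The pads swing forward as they close: fully open they stand 13 mm farther back than shut.
Start: joints at [-1.189, 0.264, 1.604, -0, 1.274, -0.037], TCP at [0.274, -0.617, 0.256] pointing down, gripper open.
Joint ranges: [-2.63, 2.63], [-0.94, 2.18], [0.31, 2.57], [-1.31, 4.45], [0, 2.66], [-2.55, 2.55]. Speed limits (rad/s): [2.57, 2.57, 3.14, 3.14, 3.14, 3.14].

INTERFACE

Orientations are given as a rotation vector (axis times angle).
In Python, from workcell import bot gives the robot as it stands.
- The arm moves only by the shell command python3 -m jog 'ROWS' [FORCE]. ROWS is JSON, a list of rows, each a list of 5 numbers: the shift along the world's x, y, z in mm, then the turn about the world's z in degrees, then the finger opening in mm, from 0 to 85.4. A call has exactly 10 rows; each row is the pose to reach, as a shift and turn from the pose commanded when the call began; what a row does not reach only later rows make up. A row lasts 1/8 s, in which the tool goes at most 62.5 mm and 10.7 degrees, less where a joint would pass 70% of its speed; a pose out of reach is approached as far as the arm can. A call with a gripper value outside its range is refused whole. The fingers move at their own pace and stop on an object; FORCE is the grip in N (left out, the last holds). Time passes only in rows, so rows that repeat a pose let the fingers close, or fill a call up. It gives the time, the measured TCP pose, the force and the opening at its end, in the units of the state.
- bot.read_state(): the state, without advancing time (a new reading comes with each control period).
- bot.read_camera(name): name is "scene" or "top" or "wrist"; returns a dict with "pixels" (384x512x3 uint8, red, green, blue), "fx", "fy", "cx", "cy" (pixels), "R" (3x3) and "t" (3): a world point X has camera coordinates R X + t. Camera axes: x right, y down, z forward; pixel columns grow to the right and rows downward; lengths in m; the calibration is good to about 2 mm. A picture is of the moment at which its call begins. There is no depth.
- bot.finish_job(): hands the job in, once; it reports no verdict.
The state is a dict: "time": time; "q": joint angles; "joint_vel": joint speeds; "joint_torque": joint torques, N m; "tool_pos": TCP position; "tcp_rot": TCP orientation; "wrist_force": force on the tool from outside, world axes, zero at the start; "torque": the same for the moment, N m; "width": opening from 0.0 (shut) to 1.0 (fully open).
Only numpy, scipy, OpenCV 4.12 (cv2) and the standard library are available. Lean on these libraries where they do the work, as an engineer would, in place of code of your own. Each camera call takes 0.05 s, during which the arm holds its last target.

## Working session

There is one attempt and no reset: what is moved stays moved. The work goes in short steps, Python scripts to look and compute and a shell command to move; the robot and the scene stay as the last step left them, time stands still between calls to the robot, and variables do not carry over. Pictures are saved under pics/ and viewed, and the job is handed in when it is done.

```bash
ls; mkdir -p pics
cat > h.py <<'E'
import cv2,numpy as np
from workcell import bot
def snap(n,f):
    c=bot.read_camera(n); cv2.imwrite(f'pics/{f}.png',cv2.cvtColor(c['pixels'],cv2.COLOR_RGB2BGR))
    import pickle; pickle.dump(c,open(f'pics/{f}.pkl','wb')); return c
def load(f):
    import pickle; return pickle.load(open(f'pics/{f}.pkl','rb'))
def pix2w(c,u,v,z):
    R=np.array(c['R']);t=np.array(c['t']); d=R.T@np.array([(u-c['cx'])/c['fx'],(v-c['cy'])/c['fy'],1]); o=-R.T@t
    return o+d*(z-o[2])/d[2]
def w2pix(c,X):
    p=np.array(c['R'])@np.array(X)+np.array(c['t']); return c['fx']*p[0]/p[2]+c['cx'],c['fy']*p[1]/p[2]+c['cy']
def crop(f,x0,y0,x1,y1,s):
    im=cv2.imread(f'pics/{f}.png')[y0:y1,x0:x1]; cv2.imwrite(f'pics/{f}_c.png',cv2.resize(im,None,fx=s,fy=s,interpolation=cv2.INTER_CUBIC))
E
python3 - <<'E'
from h import *
for n in ['scene','top','wrist']:
    c=snap(n,n+'0'); print(n,-np.array(c['R']).T@np.array(c['t']),c['fx'])
print(bot.read_state())
E
```

```text
pics
scene [1.28884921 0.0144597  0.63892934] 387.898028256451
top [0.306368   0.00866452 1.1820185 ] 396.29216172303927
wrist [ 0.34876331 -0.58432245  0.37230544] 325.2136183446436
{'time': 0.15, 'q': array([-1.18890419e+00,  2.64614968e-01,  1.60510692e+00,  1.71695184e-05,
        1.27373904e+00, -3.69159320e-02]), 'joint_vel': array([-4.75981133e-05, -3.12288436e-03, -2.77713688e-03, -4.51572938e-04,
        5.50015525e-04, -2.41324713e-05]), 'joint_torque': array([ 4.85239125e-04, -5.15903378e+01, -3.67959595e+01, -4.91627850e-05,
        8.01298069e-03,  1.28387242e-05]), 'tool_pos': array([ 0.27428912, -0.61614848,  0.25519934]), 'tcp_rot': array([-0.42334197,  1.99245735, -1.98870603]), 'wrist_force': array([-0.67800363,  0.25229647, -0.38567813]), 'torque': array([-0.03796367, -0.03035855,  0.02349298]), 'width': 1.0006993422832386}
```

View pics/top0.png

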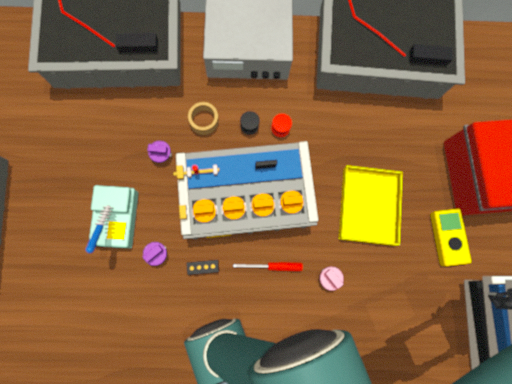

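View pics/scene0.png

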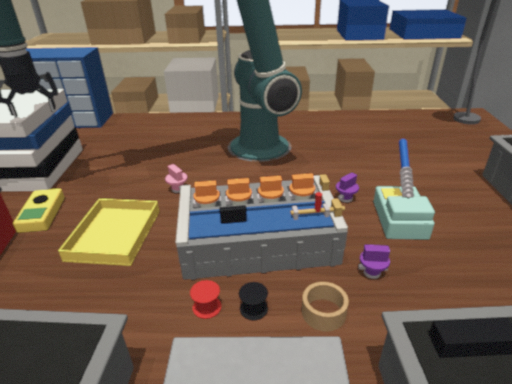

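View pics/wrist0.png

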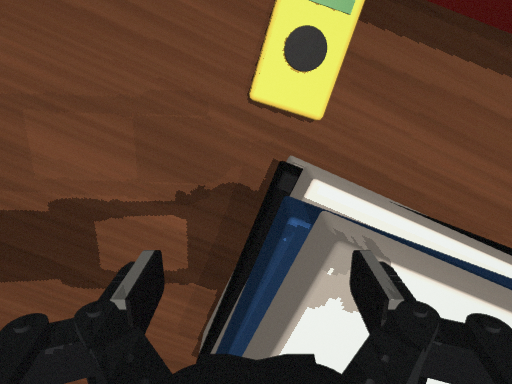

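The top view shows all four carriers in a row at v≈200-210, the cover parked on the far side, and the tray at about (372,205). I'll enlarge it to measure.

Run:
```python
from h import *
crop('top0',165,130,325,250,5)
```

```text
(no output)
```

View pics/top0_c.png

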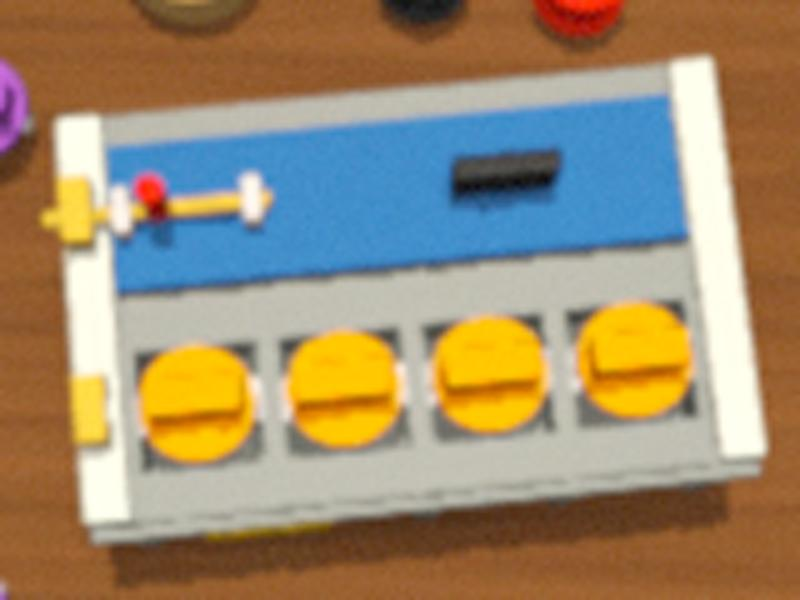

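```bash
cat > fit.py <<'E'
from h import *
from scipy.optimize import least_squares
c=load('top0')
P=[]
def a(u,v,x,y,z): P.append((165+(u-2)/5,130+(v-2)/5,x,y,z))
a(55,118,.115,.185,.110);a(85,523,-.115,.185,.110);a(712,57,.115,-.185,.110);a(767,460,-.115,-.185,.110)
a(197,404,-.055,.12,.116);a(344,388,-.055,.04,.116);a(490,374,-.055,-.04,.116);a(635,359,-.055,-.12,.116)
def pk(p,x,y): return [p[0]+np.cos(p[2])*x-np.sin(p[2])*y,p[1]+np.sin(p[2])*x+np.cos(p[2])*y]
def res(p): 
    r=[]
    for u,v,x,y,z in P:
        a,b=w2pix(c,pk(p,x,y)+[z]); r+=[a-u,b-v]
    return np.array(r)
s=least_squares(res,[.5,0,0]); p=s.x
if __name__=='__main__':
    print(p,np.degrees(p[2]));print(res(p).reshape(-1,2).round(2))
    for y in(-.12,-.04,.04,.12):print(np.round(pk(p,-.055,y),4))
    im=cv2.imread('pics/top0.png'); h=cv2.cvtColor(im,cv2.COLOR_BGR2HSV)
    m=((h[...,0]>25)&(h[...,0]<34)&(h[...,1]>150)&(h[...,2]>120)).astype(np.uint8); m[:,:335]=0;m[:,415:]=0
    ct=max(cv2.findContours(m,0,2)[0],key=cv2.contourArea); b=cv2.boxPoints(cv2.minAreaRect(ct)); 
    w=[pix2w(c,u,v,.035)[:2].round(4) for u,v in b]; print(b,w,np.mean(w,0))
E
python3 fit.py
```

```text
[ 0.53182205 -0.00307972  0.11774554] 6.746322578723865
[[ 0.49 -0.39]
 [ 0.14  0.61]
 [-0.25  0.06]
 [-0.41 -0.33]
 [-0.04 -0.27]
 [-0.01  0.07]
 [ 0.02  0.04]
 [ 0.05  0.22]]
[ 0.4913 -0.1287]
[ 0.4819 -0.0493]
[0.4725 0.0302]
[0.4631 0.1096]
[[338.46756 240.60223]
 [344.59317 164.64462]
 [405.75986 169.57742]
 [399.63425 245.53503]] [array([ 0.3935, -0.2748]), array([ 0.6216, -0.2996]), array([ 0.6104, -0.485 ]), array([ 0.3823, -0.4531])] [ 0.50195  -0.378125]
```

```bash
cat >> h.py <<'E'
from scipy.spatial.transform import Rotation as Ro
def st():
    s=bot.read_state(); M=Ro.from_rotvec(s['tcp_rot']).as_matrix()
    print('t',round(s['time'],2),'tcp',(s['tool_pos']*1000).round(1),'jawyaw',round(np.degrees(np.arctan2(M[1,2],M[0,2])),2),'y',M[:,1].round(3),'q',s['q'].round(2),'F',s['wrist_force'].round(1),'T',s['torque'].round(2),'w',round(s['width']*85.4,1)); return s
E
python3 -c "
from h import *
st()"
```

```text
t 0.15 tcp [ 274.3 -616.1  255.2] jawyaw -66.0 y [-0.001  0.002 -1.   ] q [-1.19  0.26  1.61  0.    1.27 -0.04] F [-0.7  0.3 -0.4] T [-0.04 -0.03  0.02] w 85.5
```

```bash
python3 -m jog '[[24,54,0,10,60],[49,108,0,20,60],[73,163,0,30,60],[97,217,0,40,60],[121,271,0,50,60],[145,325,0,60,60],[169,380,0,70,60],[193,434,0,72.7,60],[217,488,0,72.7,60],[217,488,0,72.7,60]]' 40
python3 - <<'E'
from h import *
st(); snap('wrist','w1')
E
```

```text
time: 1.4
tool_pos: [0.4924, -0.125, 0.2561]
tcp_rot: [-1.264, 1.119, -1.117]
wrist_force: [0.1, 0.2, 0.8]
width: 0.706
t 1.4 tcp [ 492.4 -125.   256.1] jawyaw 7.04 y [ 0.     0.001 -1.   ] q [-0.3  -0.05  1.95  0.    1.24 -0.42] F [0.1 0.2 0.8] T [-0.03  0.01 -0.01] w 60.3
```

View pics/w1.png

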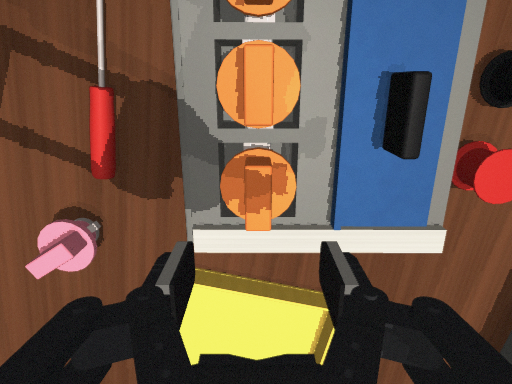

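Run:
```python
from h import *
from fit import pk,p
c=load('w1')
for y in(-.12,-.04): print(w2pix(c,pk(p,-.055,y)+[.116]))
print(pix2w(c,258,187,.116),pix2w(c,258,83,.116))
for x,y in((-.115,-.185),(.115,-.185)): print(w2pix(c,pk(p,x,y)+[.11]))
crop('w1',180,0,350,260,3)
```

```text
(np.float64(253.3733232639354), np.float64(187.1547648218933))
(np.float64(253.52715742423837), np.float64(86.29246287665262))
[ 0.49510102 -0.12810685  0.116     ] [ 0.48496236 -0.04650533  0.116     ]
(np.float64(187.44493068228596), np.float64(252.80530583961757))
(np.float64(439.7706317569677), np.float64(253.79466683697217))
```

View pics/w1_c.png

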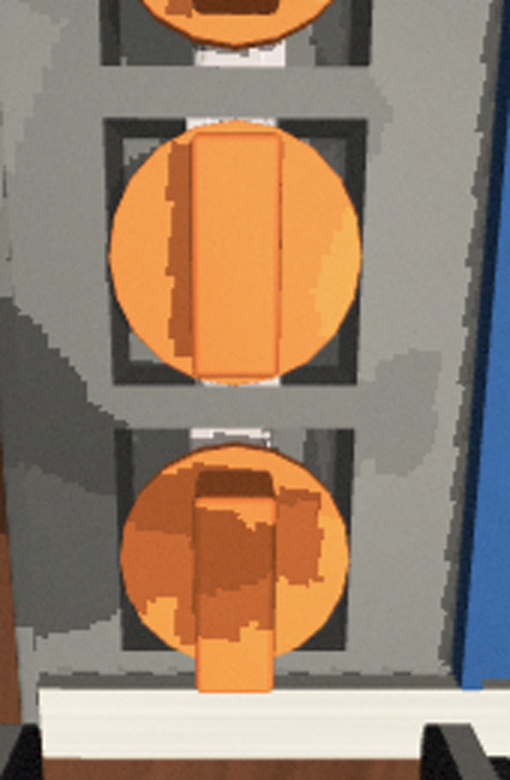

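```bash
python3 -m jog '[[2,0.5,-40,0,50],[2,0.5,-70,0,50],[2,0.5,-90,0,50],[2,0.5,-105,0,50],[2,0.5,-112,0,50],[2,0.5,-112,0,50],[2,0.5,-112,0,15],[2,0.5,-112,0,15],[2,0.5,-112,0,15],[2,0.5,-112,0,15]]' 20
python3 - <<'E'
from h import *
st(); snap('wrist','w2')
E
```

```text
time: 2.7
tool_pos: [0.494, -0.1283, 0.1451]
tcp_rot: [-1.262, 1.121, -1.124]
wrist_force: [-0.2, -0.7, 4.0]
width: 0.23
t 2.7 tcp [ 494.  -128.3  145.1] jawyaw 6.71 y [ 0.001 -0.001 -1.   ] q [-0.3   0.05  2.07 -0.    1.02 -0.42] F [-0.2 -0.7  4. ] T [-0.11  0.05  0.02] w 19.6
```

View pics/w2.png

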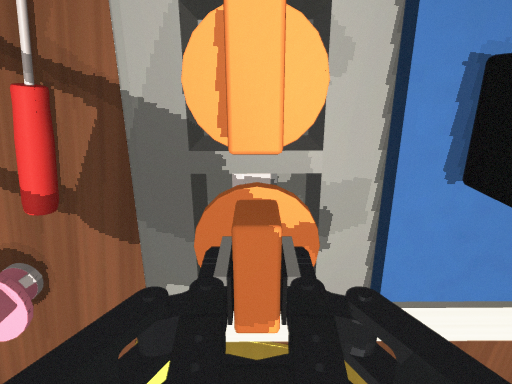

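```bash
python3 -m jog '[[1,0,0,0,10],[1,0,0,0,10],[1,0,-2,0,10],[1,0,-4,0,10],[1,0,-5,0,10],[1,0,-6,0,10],[1,0,-7,0,10],[1,0,-7,0,10],[1,0,-7,0,10],[1,0,-7,0,10]]' 60
python3 - <<'E'
from h import *
st()
E
```

```text
time: 4.0
tool_pos: [0.4943, -0.1283, 0.1375]
tcp_rot: [-1.263, 1.123, -1.123]
wrist_force: [-3.8, -1.8, 7.4]
width: 0.223
t 4.0 tcp [ 494.3 -128.3  137.5] jawyaw 6.7 y [-0. -0. -1.] q [-0.3   0.06  2.07 -0.    1.01 -0.42] F [-3.8 -1.8  7.4] T [-0.34  0.69  0.  ] w 19.0
```

```bash
python3 -m jog '[[-0.5,0,0,2,10],[-0.5,0,0,5,10],[-0.5,0,0,8,10],[-0.5,0,0,12,10],[-0.5,0,0,16,10],[-0.5,0,0,20,10],[-0.5,0,0,24,10],[-0.5,0,0,27,10],[-0.5,0,0,30,10],[-0.5,0,0,30,10]]' 60
python3 - <<'E'
from h import *
st()
E
```

```text
time: 5.25
tool_pos: [0.4954, -0.1279, 0.1381]
tcp_rot: [-1.444, 0.723, -0.728]
wrist_force: [0.2, 0.2, 6.3]
width: 0.223
t 5.25 tcp [ 495.4 -127.9  138.1] jawyaw 36.7 y [ 0.003  0.    -1.   ] q [-0.3   0.06  2.07  0.    1.01 -0.94] F [0.2 0.2 6.3] T [ 0.09 -0.01  0.03] w 19.1
```

```bash
python3 -m jog '[[0,0,-0.5,4,10],[0,0,-0.5,9,10],[0,0,-0.5,14,10],[0,0,-0.5,19,10],[0,0,-0.5,24,10],[0,0,-0.5,29,10],[0,0,-0.5,33,10],[0,0,-0.5,35,10],[0,0,-0.5,35,10],[0,0,-0.5,35,10]]' 60
python3 - <<'E'
from h import *
st()
E
```

```text
time: 6.5
tool_pos: [0.4955, -0.1279, 0.1377]
tcp_rot: [-1.555, 0.248, -0.254]
wrist_force: [0.1, 0.6, 6.9]
width: 0.225
t 6.5 tcp [ 495.5 -127.9  137.7] jawyaw 71.68 y [ 0.003  0.    -1.   ] q [-0.3   0.06  2.07  0.    1.01 -1.55] F [0.1 0.6 6.9] T [ 0.24  0.04 -0.02] w 19.2
```

```bash
python3 -m jog '[[0,0,6,0,10],[0,0,20,0,10],[0,0,40,0,10],[0,0,65,0,10],[0,0,90,0,10],[0,0,110,0,10],[0,0,120,0,10],[0,0,120,0,10],[0,0,120,0,10],[0,0,120,0,10]]' 60
python3 - <<'E'
from h import *
st(); snap('top','t2'); snap('scene','s2'); snap('wrist','w3')
im=np.hstack([cv2.imread(f'pics/{n}.png')[60:300,100:420] for n in('t2','s2')]); cv2.imwrite('pics/a.png',im)
E
```

```text
time: 7.75
tool_pos: [0.4933, -0.1279, 0.2555]
tcp_rot: [-1.556, 0.252, -0.249]
wrist_force: [-0.2, -0.2, -2.3]
width: 0.224
t 7.75 tcp [ 493.3 -127.9  255.5] jawyaw 71.69 y [-0.002  0.001 -1.   ] q [-0.3  -0.05  1.95  0.    1.24 -1.55] F [-0.2 -0.2 -2.3] T [-0.   -0.02 -0.03] w 19.1
```

View pics/a.png

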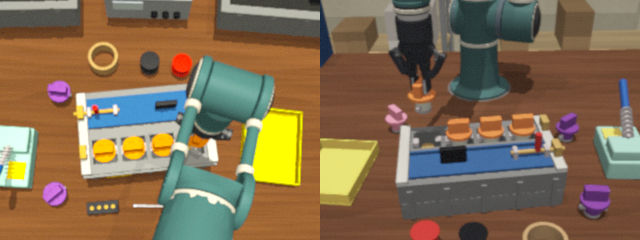

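View pics/w3.png

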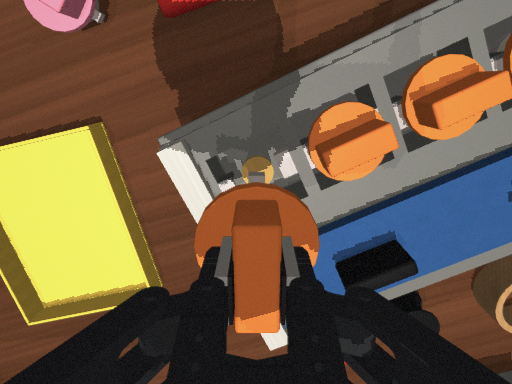

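```bash
python3 -m jog '[[9,-49,0,0,10],[18,-98,0,0,10],[28,-147,0,0,10],[37,-196,0,0,10],[46,-245,0,0,10],[55,-293,0,0,10],[55,-293,-30,0,10],[55,-293,-60,0,10],[55,-293,-90,0,10],[55,-293,-110,0,10]]' 60
python3 - <<'E'
from h import *
st(); snap('scene','s3'); snap('wrist','w4');
im=np.hstack([cv2.imread(f'pics/{n}.png')[100:384,0:400] for n in('s3','w4')]); cv2.imwrite('pics/b.png',im)
E
```

```text
time: 9.15
tool_pos: [0.5482, -0.4206, 0.1444]
tcp_rot: [-1.555, 0.253, -0.249]
wrist_force: [0.3, 0.2, -0.1]
width: 0.22
t 9.15 tcp [ 548.2 -420.6  144.4] jawyaw 71.69 y [-0.002  0.002 -1.   ] q [-0.69  0.38  1.67  0.    1.1  -1.94] F [ 0.3  0.2 -0.1] T [0.02 0.   0.  ] w 18.8
```

View pics/b.png

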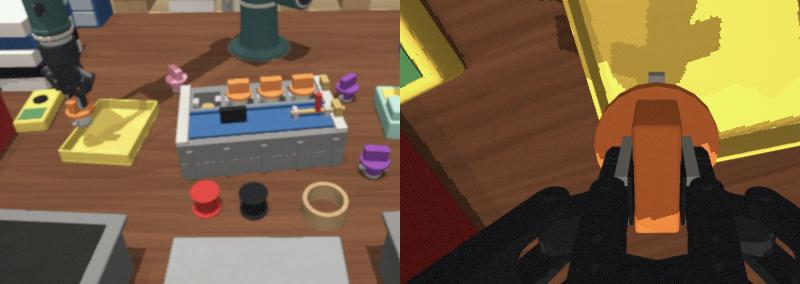

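```bash
cat > tr.py <<'E'
from h import *
import sys
def tray(c,lo=None):
    im=cv2.cvtColor(c['pixels'],cv2.COLOR_RGB2BGR);h=cv2.cvtColor(im,cv2.COLOR_BGR2HSV)
    m=((h[...,0]>25)&(h[...,0]<34)&(h[...,1]>150)&(h[...,2]>90)).astype(np.uint8)
    return m
if __name__=='__main__':
    f=sys.argv[1]; c=load(f); im=cv2.imread(f'pics/{f}.png')
    C=np.array([float(v) for v in sys.argv[2:4]]); a=np.radians(float(sys.argv[4])); R=np.array([[np.cos(a),-np.sin(a)],[np.sin(a),np.cos(a)]])
    for z,x,y in((.035,.11,.085),(.004,.106,.081)):
        q=np.array([w2pix(c,list(C+R@np.array(s))+[z]) for s in((x,y),(x,-y),(-x,-y),(-x,y))]).round().astype(int)
        cv2.polylines(im,[q.reshape(-1,1,2)],True,(255,0,0),1)
    cv2.imwrite('pics/b.png',im)
E
python3 tr.py s3 .502 -.378 -6.2; cp pics/b.png pics/b1.png; python3 tr.py w4 .502 -.378 -6.2; python3 -c "
import cv2,numpy as np
a=cv2.imread('pics/b1.png')[150:330,0:240];b=cv2.imread('pics/b.png')
cv2.imwrite('pics/b2.png',np.hstack([cv2.resize(a,(480,360)),cv2.resize(b,(320,240))[:, :].copy() if 0 else cv2.copyMakeBorder(cv2.resize(b,(320,240)),0,120,0,0,0)]))"
```

```text
(no output)
```

View pics/b2.png

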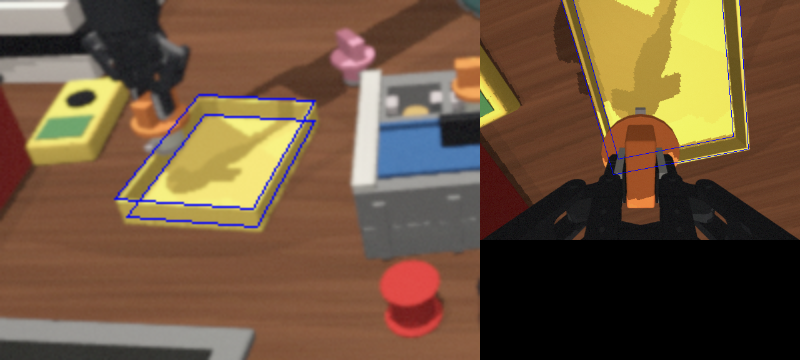

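```bash
python3 -m jog '[[0,0,-25,0,10],[0,0,-45,0,10],[0,0,-57,0,10],[0,0,-64,0,10],[0,0,-66,0,10],[0,0,-67,0,10],[0,0,-67,0,10],[0,0,-67,0,10],[0,0,-67,0,10],[0,0,-67,0,10]]' 60; python3 -c "
from h import *
st()"
```

```text
time: 10.5
tool_pos: [0.549, -0.4212, 0.0799]
tcp_rot: [-1.556, 0.251, -0.251]
wrist_force: [-0.1, 0.6, -0.7]
width: 0.222
t 10.5 tcp [ 549.  -421.2   79.9] jawyaw 71.7 y [ 0. -0. -1.] q [-0.69  0.44  1.71  0.    0.99 -1.94] F [-0.1  0.6 -0.7] T [ 0.   -0.01  0.01] w 19.0
```

```bash
python3 -m jog '[[0,0,-2,0,10],[0,0,-3,0,10],[0,0,-3,0,10],[0,0,-3,0,45],[0,0,-3,0,45],[0,0,-3,0,45],[0,0,20,0,45],[0,0,70,0,45],[0,0,125,0,45],[0,0,177,0,45]]' 60; python3 -c "
from h import *
st(); snap('scene','s4'); crop('s4',0,150,400,350,2)"
```

```text
time: 11.75
tool_pos: [0.5492, -0.4214, 0.2609]
tcp_rot: [-1.558, 0.249, -0.253]
wrist_force: [0.9, 0.1, 0.5]
width: 0.526
t 11.75 tcp [ 549.2 -421.4  260.9] jawyaw 71.69 y [ 0.002 -0.002 -1.   ] q [-0.69  0.29  1.56 -0.    1.29 -1.94] F [0.9 0.1 0.5] T [-0.03  0.01 -0.08] w 44.9
```

View pics/s4_c.png

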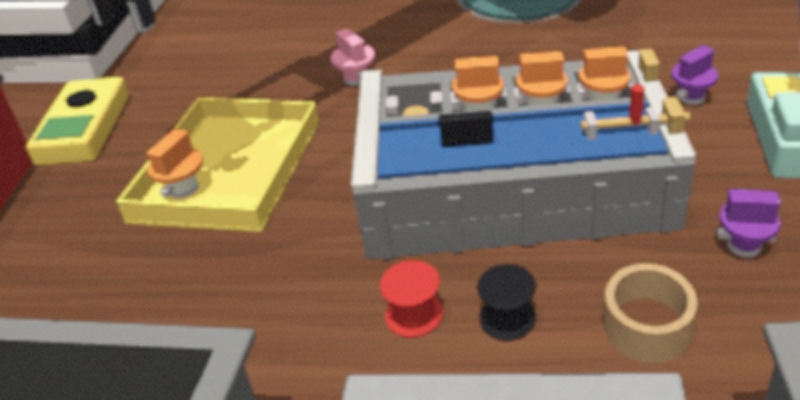

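```bash
python3 -m jog '[[-10,62,0,-9,50],[-20,124,0,-19,50],[-31,186,0,-29,50],[-42,248,0,-39,50],[-53,310,0,-49,50],[-64,372.5,0,-59,50],[-64,372.5,-30,-65,50],[-64,372.5,-60,-65,50],[-64,372.5,-85,-65,50],[-64,372.5,-95,-65,50]]' 20
python3 -c "
from h import *
st(); snap('wrist','w5')"
```

```text
time: 13.05
tool_pos: [0.4844, -0.0484, 0.1615]
tcp_rot: [-1.263, 1.123, -1.122]
wrist_force: [0.8, 0.1, 0.1]
width: 0.585
t 13.05 tcp [484.4 -48.4 161.5] jawyaw 6.71 y [-0.001  0.    -1.   ] q [-0.15 -0.01  2.1   0.    1.06 -0.27] F [0.8 0.1 0.1] T [0.   0.02 0.02] w 49.9
```

View pics/w5.png

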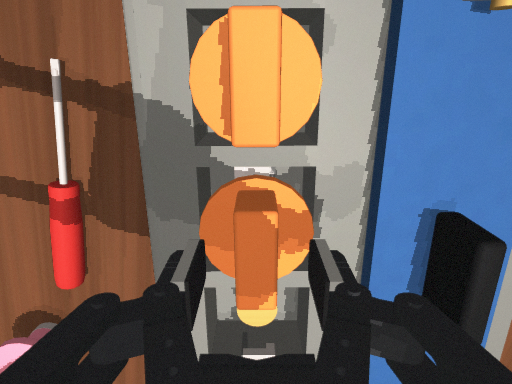

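```bash
python3 -m jog '[[0,0,-10,0,50],[0,0,-17,0,50],[0,0,-17,0,50],[0,0,-17,0,10],[0,0,-17,0,10],[0,0,-17,0,10],[0,0,-17,0,10],[0,0,-17,0,10],[0,0,-17,0,10],[0,0,-17,0,10]]' 60
python3 -c "
from h import *
st()"
```

```text
time: 14.35
tool_pos: [0.4854, -0.0487, 0.145]
tcp_rot: [-1.262, 1.122, -1.123]
wrist_force: [-0.4, 0.8, 3.8]
width: 0.226
t 14.35 tcp [485.4 -48.7 145. ] jawyaw 6.69 y [ 0.001 -0.    -1.   ] q [-0.15  0.01  2.11 -0.    1.02 -0.27] F [-0.4  0.8  3.8] T [-0.05 -0.07  0.01] w 19.3
```

```bash
python3 -m jog '[[0,0,-2,0,10],[0,0,-4,0,10],[0,0,-6,0,10],[0,0,-7.3,0,10],[0,0,-7.3,0,10],[0,0,-7.3,0,10],[0,0,-7.3,0,10],[0,0,-7.3,0,10],[0,0,-7.3,2,10],[0,0,-7.3,4,10]]' 60
python3 -c "
from h import *
st()"
```

```text
time: 15.6
tool_pos: [0.4856, -0.0488, 0.138]
tcp_rot: [-1.292, 1.069, -1.071]
wrist_force: [-0.6, -0.8, 7.0]
width: 0.222
t 15.6 tcp [485.6 -48.8 138. ] jawyaw 10.76 y [ 0.001 -0.    -1.   ] q [-0.15  0.02  2.12 -0.    1.01 -0.34] F [-0.6 -0.8  7. ] T [-0.08 -0.02 -0.03] w 19.0
```

```bash
python3 -m jog '[[0,0,-0.3,6,10],[0,0,-0.3,13,10],[0,0,-0.3,20,10],[0,0,-0.3,27,10],[0,0,-0.3,34,10],[0,0,-0.3,41,10],[0,0,-0.3,48,10],[0,0,-0.3,55,10],[0,0,-0.3,61,10],[0,0,-0.3,61,10]]' 60
python3 -c "
from h import *
st()"
```

```text
time: 16.85
tool_pos: [0.4862, -0.0486, 0.138]
tcp_rot: [-1.556, 0.248, -0.252]
wrist_force: [1.6, 0.3, 7.8]
width: 0.226
t 16.85 tcp [486.2 -48.6 138. ] jawyaw 71.73 y [ 0.003  0.    -1.   ] q [-0.15  0.02  2.12  0.    1.01 -1.4 ] F [1.6 0.3 7.8] T [ 0.25 -0.24  0.01] w 19.3
```

```bash
python3 -m jog '[[0,0,8,0,10],[0,0,25,0,10],[0,0,50,0,10],[0,0,80,0,10],[0,0,110,0,10],[0,0,120,0,10],[-6,-60,120,0,10],[-12,-120,120,0,10],[-18,-180,120,0,10],[-24,-240,120,0,10]]' 60
python3 -c "
from h import *
st(); snap('scene','s5')"; python3 tr.py s5 .502 -.378 -6.2
```

```text
time: 18.1
tool_pos: [0.4596, -0.2898, 0.2558]
tcp_rot: [-1.555, 0.253, -0.249]
wrist_force: [0.7, 0.5, -1.1]
width: 0.224
t 18.1 tcp [ 459.6 -289.8  255.8] jawyaw 71.7 y [-0.002  0.002 -1.   ] q [-0.61  0.02  1.88  0.    1.24 -1.86] F [ 0.7  0.5 -1.1] T [-0.01 -0.03 -0.  ] w 19.1
```

View pics/b.png

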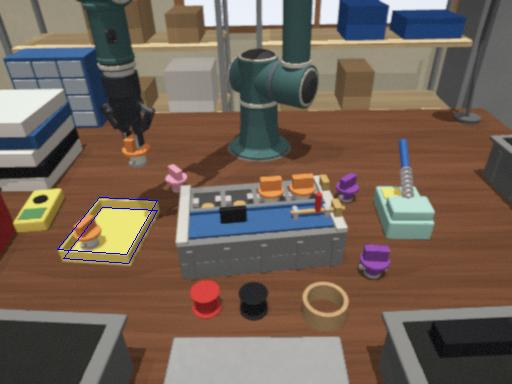

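```bash
python3 -m jog '[[-6,-60,0,0,10],[-12,-120,0,0,10],[-12,-120,-40,0,10],[-12,-120,-80,0,10],[-12,-120,-120,0,10],[-12,-120,-150,0,10],[-12,-120,-168,0,10],[-12,-120,-176,0,10],[-12,-120,-180,0,10],[-12,-120,-180,0,10]]' 60
python3 -c "
from h import *
st()"
```

```text
time: 19.4
tool_pos: [0.4495, -0.4091, 0.0781]
tcp_rot: [-1.557, 0.25, -0.252]
wrist_force: [0.5, 0.1, -0.3]
width: 0.218
t 19.4 tcp [ 449.5 -409.1   78.1] jawyaw 71.7 y [ 0.001 -0.001 -1.   ] q [-0.78  0.3   1.91 -0.    0.93 -2.03] F [ 0.5  0.1 -0.3] T [ 0.01 -0.03  0.  ] w 18.6
```

```bash
python3 -m jog '[[0,0,-1,0,10],[0,0,-1,0,10],[0,0,-1,0,45],[0,0,-1,0,45],[0,0,-1,0,45],[0,0,20,0,45],[0,0,70,0,45],[0,0,125,0,45],[0,0,180,0,45],[0,0,180,0,45]]' 60
python3 -c "
from h import *
st(); snap('scene','s6')"; python3 tr.py s6 .502 -.378 -6.2
```

```text
time: 20.65
tool_pos: [0.4516, -0.4112, 0.2644]
tcp_rot: [-1.563, 0.243, -0.259]
wrist_force: [0.4, 0.2, -0.2]
width: 0.529
t 20.65 tcp [ 451.6 -411.2  264.4] jawyaw 71.69 y [ 0.009 -0.009 -1.   ] q [-0.78  0.13  1.75  0.    1.25 -2.03] F [ 0.4  0.2 -0.2] T [-0.02 -0.05 -0.01] w 45.2
```

View pics/b.png

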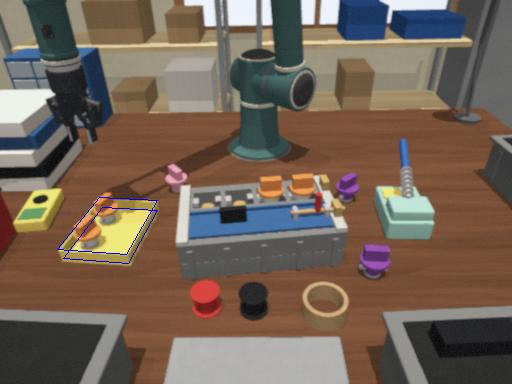

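```bash
python3 -m jog '[[3,62,0,-9,50],[6,124,0,-19,50],[9,186,0,-29,50],[13,248,0,-39,50],[17,310,0,-49,50],[21,372,0,-59,50],[26,434,0,-65,50],[26.5,440,-30,-65,50],[26.5,440,-70,-65,50],[26.5,440,-95,-65,50]]' 60
python3 -c "
from h import *
st(); snap('wrist','w6')"
```

```text
time: 21.95
tool_pos: [0.4728, 0.032, 0.1582]
tcp_rot: [-1.267, 1.126, -1.119]
wrist_force: [0.4, -0.1, 0.3]
width: 0.585
t 21.95 tcp [472.8  32.  158.2] jawyaw 6.79 y [-0.006 -0.    -1.   ] q [ 0.02 -0.03  2.12 -0.    1.06 -0.1 ] F [ 0.4 -0.1  0.3] T [ 0.04 -0.01 -0.02] w 50.0
```

View pics/w6.png

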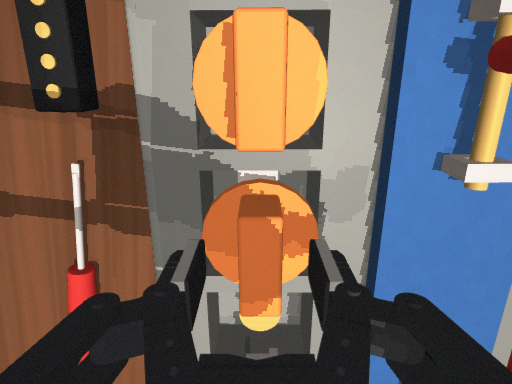

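```bash
python3 -m jog '[[0,0,-5,0,50],[0,0,-12,0,50],[0,0,-17,0,50],[0,0,-17,0,50],[0,0,-17,0,10],[0,0,-17,0,10],[0,0,-17,0,10],[0,0,-17,0,10],[0,0,-17,0,10],[0,0,-17,0,10]]' 60
python3 -c "
from h import *
st()"
```

```text
time: 23.25
tool_pos: [0.4758, 0.0313, 0.1454]
tcp_rot: [-1.262, 1.122, -1.123]
wrist_force: [-0.3, 0.2, 3.4]
width: 0.218
t 23.25 tcp [475.8  31.3 145.4] jawyaw 6.7 y [ 0.001 -0.    -1.   ] q [ 0.01 -0.01  2.13 -0.    1.02 -0.1 ] F [-0.3  0.2  3.4] T [-0.07 -0.03 -0.01] w 18.6
```

```bash
python3 -m jog '[[0,0,-2,0,10],[0,0,-4,0,10],[0,0,-6,0,10],[0,0,-7.5,0,10],[0,0,-7.5,0,10],[0,0,-7.5,0,10],[0,0,-7.5,0,10],[0,0,-7.5,0,10],[0,0,-7.5,2,10],[0,0,-7.5,4,10]]' 60
python3 -c "
from h import *
st()"
```

```text
time: 24.5
tool_pos: [0.476, 0.0313, 0.1381]
tcp_rot: [-1.292, 1.069, -1.07]
wrist_force: [-0.4, -0.6, 6.4]
width: 0.224
t 24.5 tcp [476.   31.3 138.1] jawyaw 10.76 y [ 0.001 -0.    -1.   ] q [ 0.01 -0.    2.14 -0.    1.01 -0.17] F [-0.4 -0.6  6.4] T [-0.2  -0.01 -0.05] w 19.1
```

```bash
python3 -m jog '[[0,0,-0.3,6,10],[0,0,-0.3,13,10],[0,0,-0.3,20,10],[0,0,-0.3,27,10],[0,0,-0.3,34,10],[0,0,-0.3,41,10],[0,0,-0.3,48,10],[0,0,-0.3,55,10],[0,0,-0.3,61,10],[0,0,-0.3,61,10]]' 60
python3 -c "
from h import *
st()"
```

```text
time: 25.75
tool_pos: [0.4768, 0.0317, 0.1382]
tcp_rot: [-1.555, 0.248, -0.252]
wrist_force: [1.6, 0.3, 5.9]
width: 0.223
t 25.75 tcp [476.8  31.7 138.2] jawyaw 71.73 y [ 0.003  0.001 -1.   ] q [ 0.01 -0.    2.14  0.    1.01 -1.24] F [1.6 0.3 5.9] T [ 0.24 -0.21  0.02] w 19.0
```

```bash
python3 -m jog '[[0,0,8,0,10],[0,0,25,0,10],[0,0,50,0,10],[0,0,80,0,10],[0,0,110,0,10],[0,0,120,0,10],[10,-50,120,0,10],[22,-108,120,0,10],[35,-168,120,0,10],[48,-228,120,0,10]]' 60
python3 -c "
from h import *
st(); snap('scene','s7')"; python3 tr.py s7 .502 -.378 -6.2
```

```text
time: 27.0
tool_pos: [0.5225, -0.198, 0.2559]
tcp_rot: [-1.555, 0.253, -0.248]
wrist_force: [1.4, 0.2, -1.1]
width: 0.22
t 27.0 tcp [ 522.5 -198.   255.9] jawyaw 71.7 y [-0.003  0.001 -1.   ] q [-0.41  0.05  1.85  0.    1.24 -1.66] F [ 1.4  0.2 -1.1] T [-0.01 -0.06 -0.01] w 18.8
```

View pics/b.png

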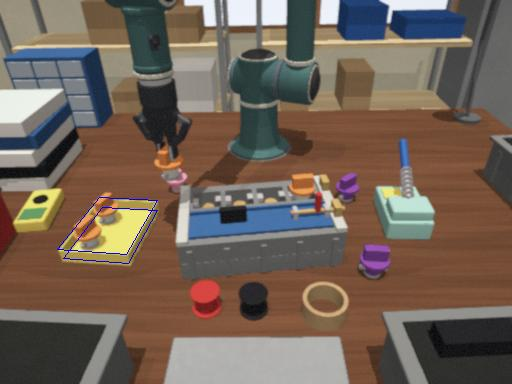

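```bash
python3 -m jog '[[13,-60,0,0,10],[26,-118,0,0,10],[33,-148,0,0,10],[33,-148,-50,0,10],[33,-148,-100,0,10],[33,-148,-140,0,10],[33,-148,-165,0,10],[33,-148,-176,0,10],[33,-148,-180,0,10],[33,-148,-180,0,10]]' 60
python3 -c "
from h import *
st()"
```

```text
time: 28.3
tool_pos: [0.5571, -0.3449, 0.0783]
tcp_rot: [-1.557, 0.25, -0.252]
wrist_force: [-0.2, 0.7, -1.3]
width: 0.223
t 28.3 tcp [ 557.1 -344.9   78.3] jawyaw 71.7 y [ 0.001 -0.001 -1.   ] q [-0.59  0.38  1.8   0.    0.96 -1.84] F [-0.2  0.7 -1.3] T [ 0.04 -0.05  0.03] w 19.1
```

```bash
python3 -m jog '[[0,0,-1,0,10],[0,0,-1,0,10],[0,0,-1,0,45],[0,0,-1,0,45],[0,0,-1,0,45],[0,0,20,0,45],[0,0,70,0,45],[0,0,125,0,45],[0,0,180,0,45],[0,0,180,0,45]]' 60
python3 -c "
from h import *
st(); snap('scene','s8')"; python3 tr.py s8 .502 -.378 -6.2
```

```text
time: 29.55
tool_pos: [0.5598, -0.3468, 0.267]
tcp_rot: [-1.562, 0.24, -0.261]
wrist_force: [0.1, 0.9, 0.3]
width: 0.526
t 29.55 tcp [ 559.8 -346.8  267. ] jawyaw 71.7 y [ 0.012 -0.008 -1.   ] q [-0.59  0.22  1.64 -0.    1.27 -1.84] F [0.1 0.9 0.3] T [ 0.03 -0.01 -0.01] w 44.9
```

View pics/b.png

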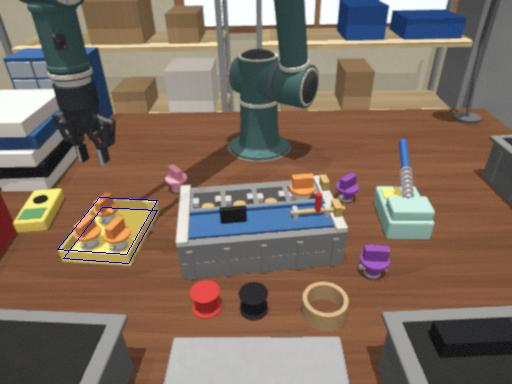

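```bash
python3 -m jog '[[-12,57,0,-9,50],[-24,114,0,-19,50],[-36,171,0,-29,50],[-48,228,0,-39,50],[-60,285,0,-49,50],[-70,342,0,-59,50],[-80,399,0,-65,50],[-90,455.5,0,-65,50],[-90,455.5,-50,-65,50],[-90,455.5,-90,-65,50]]' 60
python3 -c "
from h import *
st(); snap('wrist','w7')"
```

```text
time: 30.85
tool_pos: [0.4651, 0.1119, 0.1655]
tcp_rot: [-1.265, 1.122, -1.12]
wrist_force: [0.1, 0.3, -0.4]
width: 0.583
t 30.85 tcp [465.1 111.9 165.5] jawyaw 6.85 y [-0.001 -0.    -1.   ] q [ 0.18 -0.03  2.11 -0.    1.07  0.06] F [ 0.1  0.3 -0.4] T [-0.02 -0.04  0.01] w 49.8
```

View pics/w7.png

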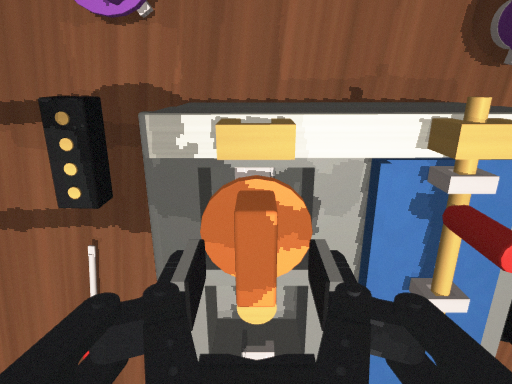

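```bash
python3 -m jog '[[0,0,-8,0,50],[0,0,-16,0,50],[0,0,-21,0,50],[0,0,-21,0,50],[0,0,-21,0,10],[0,0,-21,0,10],[0,0,-21,0,10],[0,0,-21,0,10],[0,0,-21,0,10],[0,0,-21,0,10]]' 60
python3 -c "
from h import *
st()"
```

```text
time: 32.15
tool_pos: [0.4669, 0.1109, 0.1466]
tcp_rot: [-1.262, 1.122, -1.123]
wrist_force: [-0.3, -0.4, 3.0]
width: 0.224
t 32.15 tcp [466.9 110.9 146.6] jawyaw 6.7 y [ 0.001  0.    -1.   ] q [ 0.18 -0.01  2.12 -0.    1.03  0.06] F [-0.3 -0.4  3. ] T [-0.09 -0.1   0.03] w 19.1
```

```bash
python3 -m jog '[[0,0,-2,0,10],[0,0,-4,0,10],[0,0,-6,0,10],[0,0,-7.7,0,10],[0,0,-7.7,0,10],[0,0,-7.7,0,10],[0,0,-7.7,0,10],[0,0,-7.7,0,10],[0,0,-7.7,2,10],[0,0,-7.7,4,10]]' 60
python3 -c "
from h import *
st()"
```

```text
time: 33.4
tool_pos: [0.4672, 0.1109, 0.1394]
tcp_rot: [-1.291, 1.069, -1.071]
wrist_force: [-0.1, -0.6, 7.3]
width: 0.223
t 33.4 tcp [467.2 110.9 139.4] jawyaw 10.76 y [ 0.001  0.    -1.   ] q [ 0.18 -0.    2.13 -0.    1.01 -0.01] F [-0.1 -0.6  7.3] T [-0.2  -0.04 -0.02] w 19.0
```

```bash
python3 -m jog '[[0,0,-0.3,6,10],[0,0,-0.3,13,10],[0,0,-0.3,20,10],[0,0,-0.3,27,10],[0,0,-0.3,34,10],[0,0,-0.3,41,10],[0,0,-0.3,48,10],[0,0,-0.3,55,10],[0,0,-0.3,61,10],[0,0,-0.3,61,10]]' 60
python3 -c "
from h import *
st()"
```

```text
time: 34.65
tool_pos: [0.4683, 0.1115, 0.1397]
tcp_rot: [-1.554, 0.247, -0.253]
wrist_force: [1.1, 0.7, 6.8]
width: 0.221
t 34.65 tcp [468.3 111.5 139.7] jawyaw 71.72 y [ 0.004  0.002 -1.   ] q [ 0.18  0.    2.13  0.    1.01 -1.07] F [1.1 0.7 6.8] T [ 0.37 -0.26  0.01] w 18.9
```

```bash
python3 -m jog '[[0,0,8,0,10],[0,0,25,0,10],[0,0,50,0,10],[0,0,80,0,10],[0,0,110,0,10],[0,0,120,0,10],[0,-50,120,0,10],[-2,-110,120,0,10],[-4,-170,120,0,10],[-5,-230,120,0,10]]' 60
python3 -c "
from h import *
st(); snap('scene','s9')"; python3 tr.py s9 .502 -.378 -6.2
```

```text
time: 35.9
tool_pos: [0.4598, -0.1205, 0.2569]
tcp_rot: [-1.556, 0.253, -0.248]
wrist_force: [1.3, -0.1, -1.6]
width: 0.225
t 35.9 tcp [ 459.8 -120.5  256.9] jawyaw 71.72 y [-0.003  0.001 -1.   ] q [-0.31 -0.12  2.01  0.    1.25 -1.56] F [ 1.3 -0.1 -1.6] T [ 0.02 -0.05  0.05] w 19.2
```

View pics/b.png

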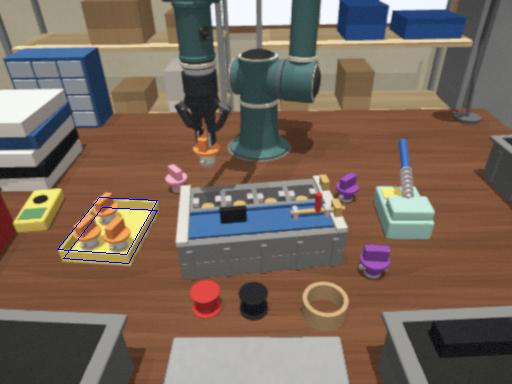

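```bash
python3 -m jog '[[-1,-60,0,0,10],[-2,-120,0,0,10],[-4,-180,0,0,10],[-4.5,-215,0,0,10],[-4.5,-215,-45,0,10],[-4.5,-215,-95,0,10],[-4.5,-215,-140,0,10],[-4.5,-215,-165,0,10],[-4.5,-215,-177,0,10],[-4.5,-215,-179,0,10]]' 60
python3 -c "
from h import *
st()"; python3 -m jog '[[0,0,-1,0,10],[0,0,-1,0,10],[0,0,-1,0,10],[0,0,-1,0,45],[0,0,-1,0,45],[0,0,-1,0,45],[0,0,20,0,45],[0,0,70,0,45],[0,0,125,0,45],[0,0,180,0,45]]' 60
python3 -c "
from h import *
st(); snap('scene','s10')"; python3 tr.py s10 .502 -.378 -6.2
```

```text
time: 37.2
tool_pos: [0.4567, -0.3338, 0.0788]
tcp_rot: [-1.556, 0.252, -0.25]
wrist_force: [0.4, -0.2, -1.5]
width: 0.222
t 37.2 tcp [ 456.7 -333.8   78.8] jawyaw 71.7 y [-0.001  0.001 -1.   ] q [-0.68  0.23  2.   -0.    0.91 -1.93] F [ 0.4 -0.2 -1.5] T [-0.01 -0.01  0.01] w 19.0
time: 38.45
tool_pos: [0.4568, -0.334, 0.261]
tcp_rot: [-1.556, 0.251, -0.251]
wrist_force: [0.3, -0.2, -0.5]
width: 0.528
t 38.45 tcp [ 456.8 -334.   261. ] jawyaw 71.69 y [-0.  0. -1.] q [-0.68  0.06  1.84  0.    1.25 -1.93] F [ 0.3 -0.2 -0.5] T [-0.03 -0.02  0.02] w 45.1
```

View pics/b.png

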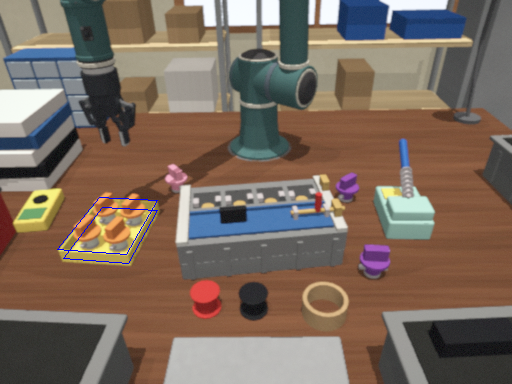

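```bash
python3 -c "
from h import *
crop('s10',285,170,355,230,10)
import shutil; shutil.copy('pics/s10_c.png','pics/k1.png')
crop('top0',170,150,230,195,12)"
```

```text
(no output)
```

View pics/k1.png

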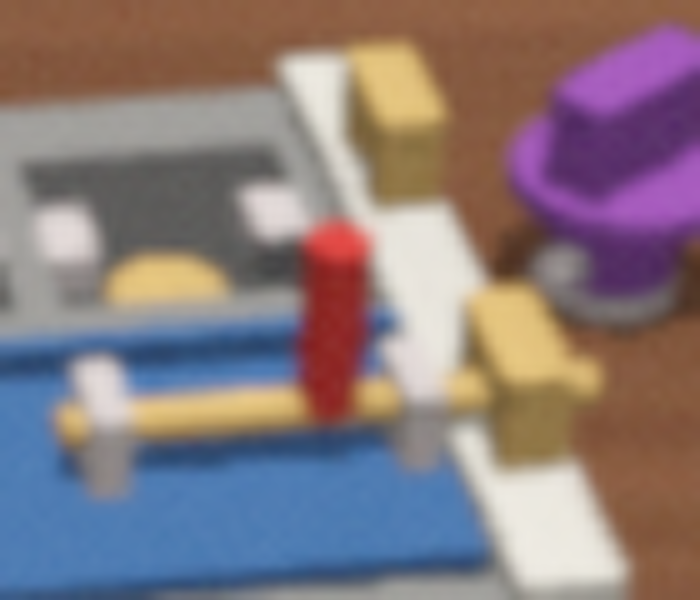

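View pics/top0_c.png

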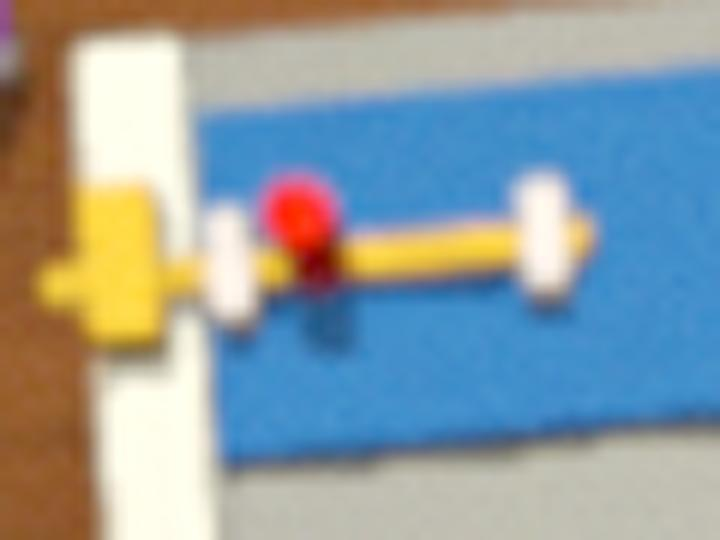

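Run:
```python
from h import *
from fit import pk,p
T=load('top0');S=load('s10')
def tri(a,b):
    r=least_squares(lambda X:np.r_[np.subtract(w2pix(T,X),a),np.subtract(w2pix(S,X),b)],[.55,.1,.15]);return r.x,r.fun
from scipy.optimize import least_squares
def inv(X):
    d=X[:2]-p[:2];c,s=np.cos(p[2]),np.sin(p[2]);return np.array([c*d[0]+s*d[1],-s*d[0]+c*d[1],X[2]])
for n,a,b in(('knobtop',(195-.05,167.5-.05),(318.6,194.4)),):
    X,f=tri(a,b);print(n,X.round(4),f.round(2),'pack',inv(X).round(4))
# check scene cam with known keeper top at x=-55 (z .136)
for x in(.055,-.055):print('keeper',w2pix(S,pk(p,x,.175)+[.136]),w2pix(T,pk(p,x,.175)+[.136]))
q=p+np.array([.0027,.0004,0])
for x in(.055,-.055):print('keeper shifted',w2pix(S,pk(q,x,.175)+[.136]))
```

```text
knobtop [0.5703 0.1354 0.1611] [-0.7  -0.09 -0.59  0.05] pack [0.0545 0.133  0.1611]
keeper (np.float64(335.489032556865), np.float64(202.41353794436642)) (np.float64(179.743964619157), np.float64(170.9439061640874))
keeper (np.float64(323.32266063931354), np.float64(177.55410475995362)) (np.float64(182.55230329412228), np.float64(211.0300483678526))
keeper shifted (np.float64(335.85739824002815), np.float64(203.09264660974245))
keeper shifted (np.float64(323.6283549195855), np.float64(178.11204687811343))
```

```bash
python3 -m jog '[[14,59,0,-9,32],[29,118,0,-19,32],[44,177,0,-29,32],[59,236,0,-39,32],[74,295,0,-49,32],[89,354,0,-59,32],[104,413,0,-65,32],[116.5,470.5,0,-65,32],[116.5,470.5,-30,-65,32],[116.5,470.5,-55,-65,32]]' 40
python3 -c "
from h import *
st(); snap('wrist','w8')"
```

```text
time: 39.75
tool_pos: [0.5736, 0.1383, 0.2035]
tcp_rot: [-1.263, 1.12, -1.121]
wrist_force: [0.1, -0.8, -0.1]
width: 0.372
t 39.75 tcp [573.6 138.3 203.5] jawyaw 6.86 y [ 0.  0. -1.] q [0.19 0.14 1.85 0.   1.15 0.07] F [ 0.1 -0.8 -0.1] T [ 0.04 -0.04 -0.01] w 31.8
```

View pics/w8.png

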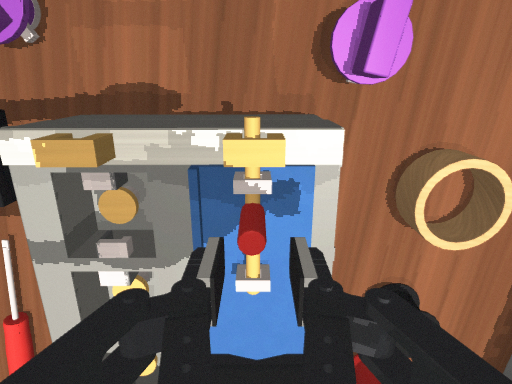

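Run:
```python
from h import *
from fit import pk,p
c=load('w8')
print(pix2w(c,252.5,242,.161), pix2w(c,253.5,153,.136), pk(p,.055,.133),pk(p,.055,.175))
crop('w8',190,110,330,310,4)
```

```text
[0.57290415 0.13457536 0.161     ] [0.56811816 0.17843125 0.136     ] [np.float64(0.5708172308227415), np.float64(0.13546043842229763)] [np.float64(0.5658833371449717), np.float64(0.17716963037295116)]
```

View pics/w8_c.png

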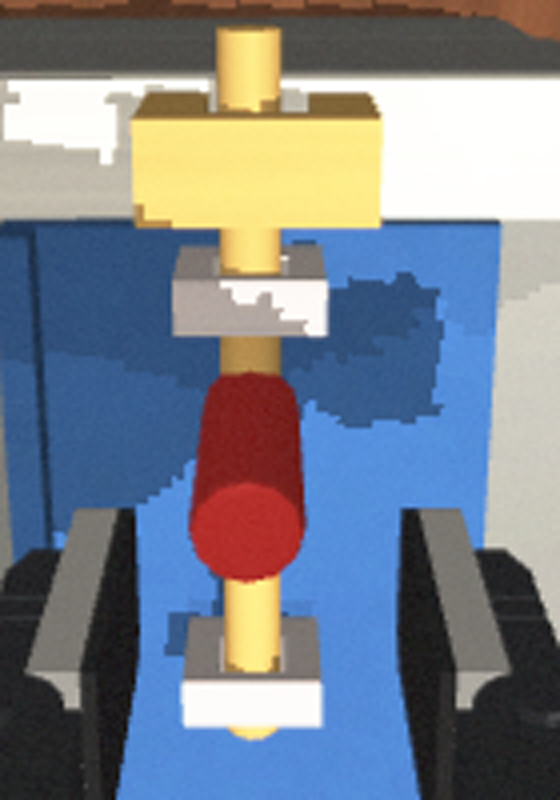

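```bash
python3 -m jog '[[-1.7,-0.5,-15,0,32],[-1.7,-0.5,-30,0,32],[-1.7,-0.5,-42,0,32],[-1.7,-0.5,-48,0,32],[-1.7,-0.5,-48,0,32],[-1.7,-0.5,-48,0,10],[-1.7,-0.5,-48,0,10],[-1.7,-0.5,-48,0,10],[-1.7,-0.5,-48,0,10],[-1.7,-0.5,-48,0,10]]' 30
python3 -c "
from h import *
st(); snap('wrist','w9'); crop('w9',130,110,380,384,2)"
```

```text
time: 41.05
tool_pos: [0.5721, 0.1359, 0.157]
tcp_rot: [-1.262, 1.122, -1.123]
wrist_force: [-0.2, -1.3, 3.8]
width: 0.177
t 41.05 tcp [572.1 135.9 157. ] jawyaw 6.7 y [ 0.001  0.    -1.   ] q [ 0.19  0.18  1.89 -0.    1.06  0.07] F [-0.2 -1.3  3.8] T [-0.12  0.25 -0.01] w 15.1
```

View pics/w9_c.png

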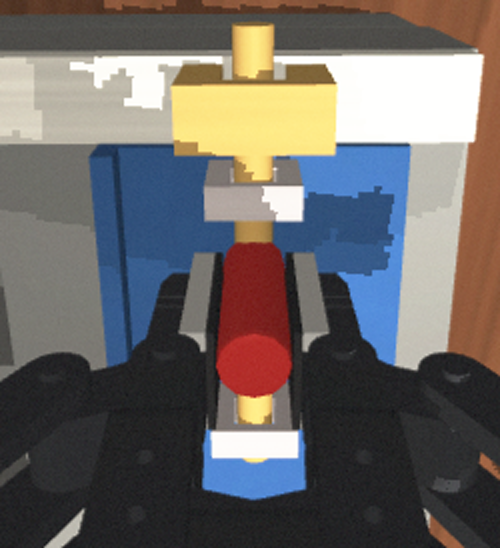

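```bash
python3 -m jog '[[0,0,0,0,8],[0.6,-5,0,0,8],[1.2,-10,0,0,8],[1.8,-15,0,0,8],[2.4,-20,0,0,8],[3,-25,0,0,8],[3.5,-30,0,0,8],[4.1,-35,0,0,8],[4.7,-39.7,0,0,8],[4.7,-40,0,0,8]]' 40
python3 -c "
from h import *
st(); snap('wrist','w10'); snap('scene','s11'); crop('s11',260,160,360,240,8)"
```

```text
time: 42.35
tool_pos: [0.5764, 0.1006, 0.157]
tcp_rot: [-1.254, 1.128, -1.118]
wrist_force: [-2.1, 16.3, 5.9]
width: 0.175
t 42.35 tcp [576.4 100.6 157. ] jawyaw 6.6 y [ 0.     0.009 -1.   ] q [0.13 0.18 1.9  0.01 1.06 0.01] F [-2.1 16.3  5.9] T [ 2.42  0.43 -0.02] w 14.9
```

View pics/w10.png

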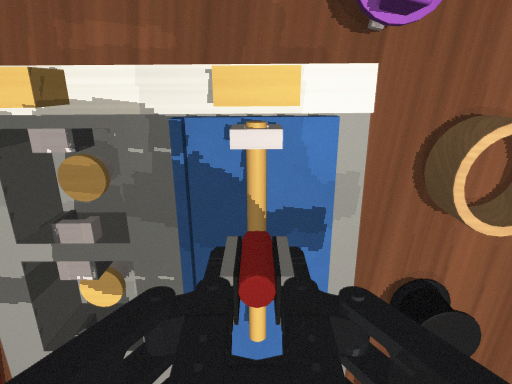

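View pics/s11_c.png

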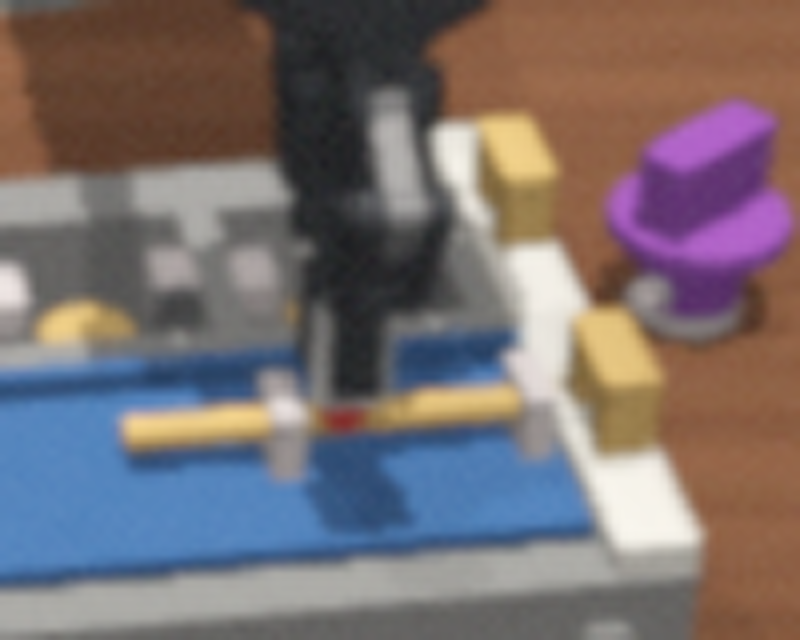

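```bash
python3 -m jog '[[-0.6,4.5,0,0,8],[-0.6,4.5,0,0,32],[-0.6,4.5,0,0,32],[-0.6,4.5,4,0,32],[-0.6,4.5,8,0,32],[-0.6,4.5,8,0,32],[-0.6,4.5,8,0,8],[-0.6,4.5,8,0,8],[-0.6,4.5,8,0,8],[-0.6,4.5,8,0,8]]' 40
python3 -c "
from h import *
st(); snap('scene','s12'); crop('s12',260,160,360,240,8)"
```

```text
time: 43.7
tool_pos: [0.5761, 0.1003, 0.1647]
tcp_rot: [-1.262, 1.122, -1.123]
wrist_force: [0.3, -0.6, 2.9]
width: 0.168
t 43.7 tcp [576.1 100.3 164.7] jawyaw 6.7 y [ 0.001 -0.    -1.   ] q [ 0.13  0.17  1.9  -0.    1.08  0.01] F [ 0.3 -0.6  2.9] T [-0.1   0.02  0.01] w 14.4
```

View pics/s12_c.png

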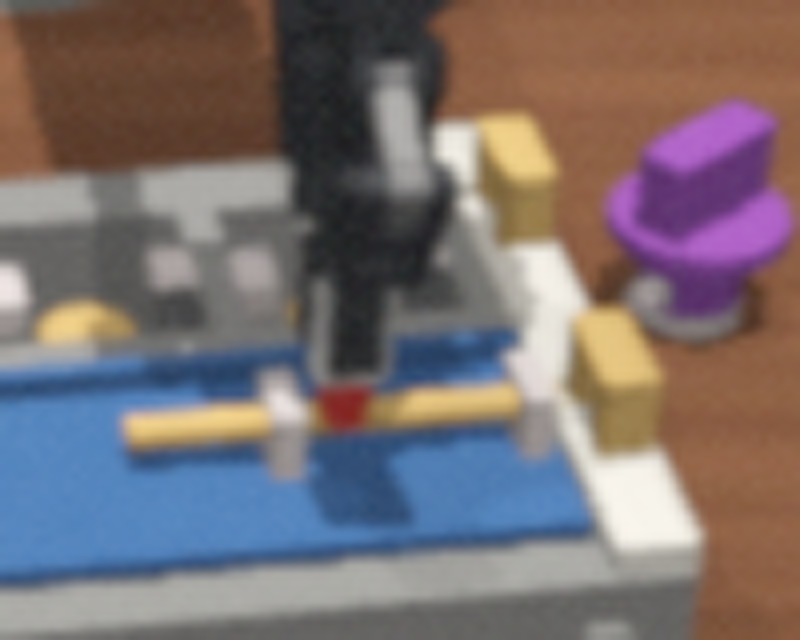

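```bash
python3 -m jog '[[0.1,-1,0,0,8],[0.2,-2,0,0,8],[0.4,-3,0,0,8],[0.5,-4,0,0,8],[0.6,-5,0,0,8],[0.7,-5.5,0,0,8],[0.7,-5.5,0,0,8],[0.7,-5.5,0,0,8],[0.7,-5.5,0,0,8],[0.7,-5.5,0,0,8]]' 40
python3 -c "
from h import *
st(); snap('scene','s13'); crop('s13',260,160,360,240,8)"
```

```text
time: 45.0
tool_pos: [0.5762, 0.0992, 0.1646]
tcp_rot: [-1.256, 1.127, -1.118]
wrist_force: [-1.9, 15.7, 3.2]
width: 0.171
t 45.0 tcp [576.2  99.2 164.6] jawyaw 6.66 y [-0.     0.008 -1.   ] q [0.12 0.17 1.9  0.01 1.08 0.  ] F [-1.9 15.7  3.2] T [ 2.41  0.31 -0.05] w 14.6
```

View pics/s13_c.png

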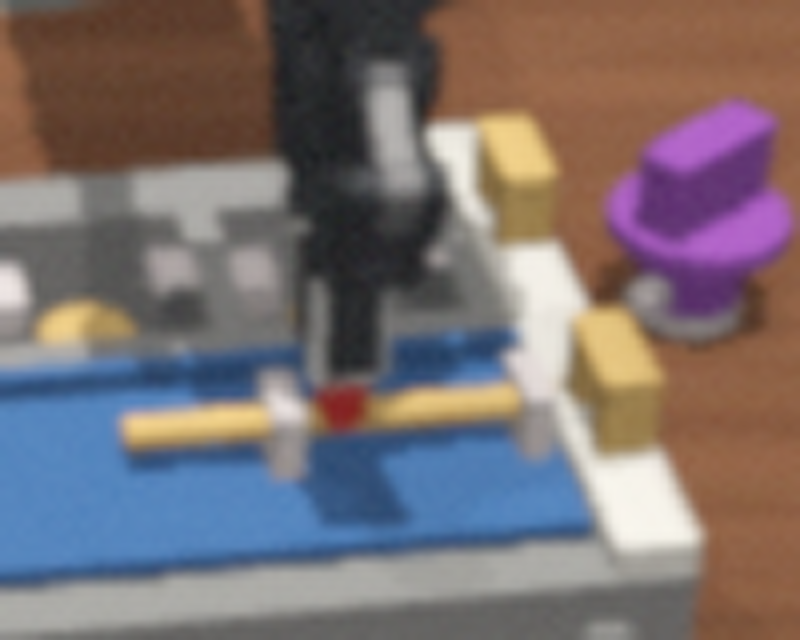

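```bash
python3 -m jog '[[0,4,0,0,8],[0,4,0,0,32],[0,4,0,0,32],[0,4,0,0,32],[0,4,20,0,32],[0,4,50,0,32],[0,4,95,0,32],[-6,-26,95,0,32],[-12,-76,95,0,32],[-18,-106,95,0,32]]' 40
python3 -c "
from h import *
st(); snap('wrist','w11'); snap('scene','s14'); crop('s14',200,190,270,240,10)
import shutil; shutil.copy('pics/s14_c.png','pics/k2.png')
crop('top0',230,150,300,185,10)"
```

```text
time: 46.3
tool_pos: [0.5588, -0.013, 0.2615]
tcp_rot: [-1.261, 1.121, -1.125]
wrist_force: [0.0, -0.4, 0.3]
width: 0.378
t 46.3 tcp [558.8 -13.  261.5] jawyaw 6.66 y [ 0.003 -0.001 -1.   ] q [-0.07  0.04  1.85 -0.    1.25 -0.18] F [ 0.  -0.4  0.3] T [-0.03 -0.02  0.01] w 32.3
```

View pics/w11.png

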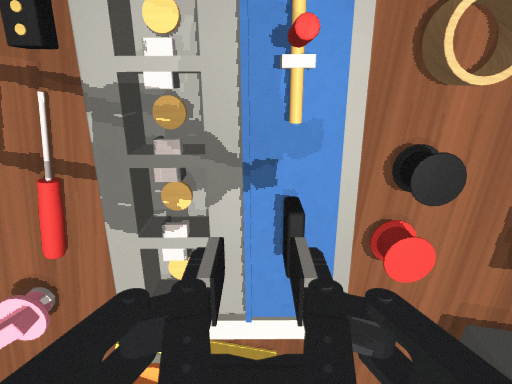

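View pics/k2.png

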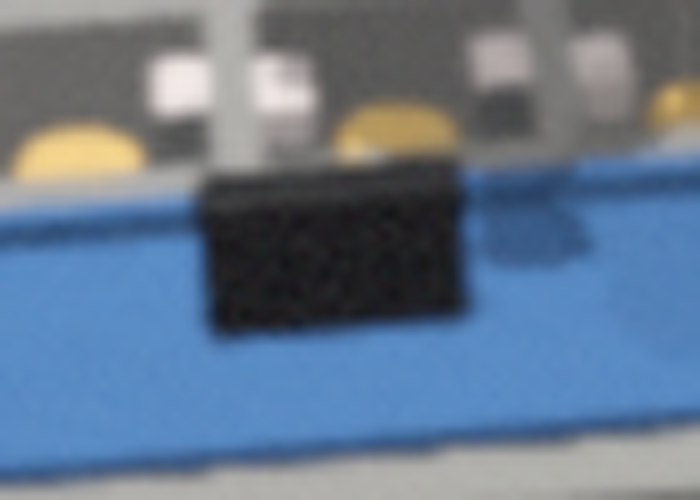

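View pics/top0_c.png

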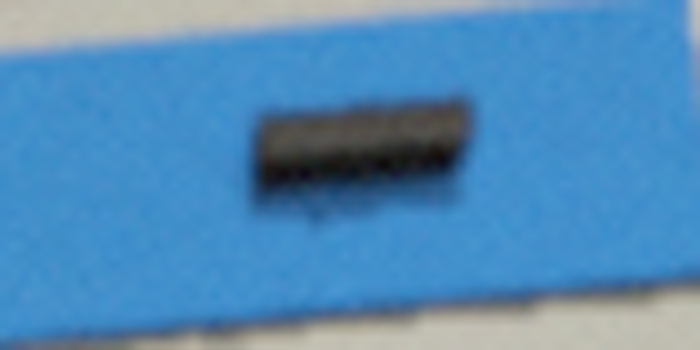

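Run:
```python
from h import *
from fit import p
from scipy.optimize import least_squares
T=load('top0');S=load('s14')
def inv(X):
    d=X[:2]-p[:2];c,s=np.cos(p[2]),np.sin(p[2]);return np.array([c*d[0]+s*d[1],-s*d[0]+c*d[1],X[2]])
a=(266.55,162.95);b=(233.25-1,208.65-.7)
r=least_squares(lambda X:np.r_[np.subtract(w2pix(T,X),a),np.subtract(w2pix(S,X),b)],[.55,.1,.15]);print(r.x,r.fun,inv(r.x))
for z in(.14,.145,.15,.155):print(z,pix2w(T,*a,z),pix2w(S,*b,z))
```

```text
[ 0.59186334 -0.05586972  0.14221018] [-0.56121339  0.02267775 -0.45582485 -0.01111848] [ 0.05342413 -0.05947776  0.14221018]
0.14 [ 0.59256931 -0.05753639  0.14      ] [ 0.58882297 -0.05516652  0.14      ]
0.145 [ 0.591196   -0.05721873  0.145     ] [ 0.59583826 -0.05446876  0.145     ]
0.15 [ 0.5898227  -0.05690107  0.15      ] [ 0.60285354 -0.053771    0.15      ]
0.155 [ 0.5884494  -0.05658342  0.155     ] [ 0.60986883 -0.05307325  0.155     ]
```

```bash
python3 -m jog '[[15,-20,0,0,45],[30,-36,0,0,45],[36.3,-43.7,0,0,45],[36.3,-43.7,-20,0,45],[36.3,-43.7,-45,0,45],[36.3,-43.7,-65,0,45],[36.3,-43.7,-75,0,45],[36.3,-43.7,-75,0,45],[36.3,-43.7,-75,0,45],[36.3,-43.7,-75,0,45]]' 40
python3 -c "
from h import *
st(); snap('wrist','w12')"
```

```text
time: 47.65
tool_pos: [0.5957, -0.0549, 0.1856]
tcp_rot: [-1.261, 1.121, -1.124]
wrist_force: [-0.3, -0.4, -0.8]
width: 0.525
t 47.65 tcp [595.7 -54.9 185.6] jawyaw 6.7 y [ 0.002 -0.    -1.   ] q [-0.13  0.17  1.85 -0.    1.12 -0.25] F [-0.3 -0.4 -0.8] T [ 0.02 -0.02 -0.02] w 44.9
```

View pics/w12.png

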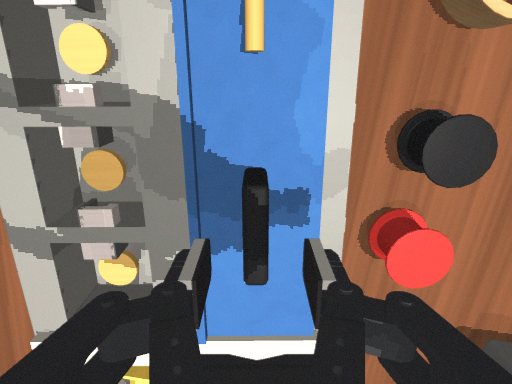

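```bash
python3 -m jog '[[0,0,-20,0,45],[0,0,-35,0,45],[0,0,-42,0,45],[0,0,-43,0,45],[0,0,-43,0,5],[0,0,-43,0,5],[0,0,-43,0,5],[0,0,-43,0,5],[0,0,-43,0,5],[0,0,-43,0,5]]' 40
python3 -c "
from h import *
st()"
```

```text
time: 48.95
tool_pos: [0.5954, -0.0549, 0.1421]
tcp_rot: [-1.262, 1.122, -1.123]
wrist_force: [-0.5, -0.6, 4.0]
width: 0.158
t 48.95 tcp [595.4 -54.9 142.1] jawyaw 6.7 y [ 0.001 -0.    -1.   ] q [-0.13  0.21  1.89 -0.    1.04 -0.25] F [-0.5 -0.6  4. ] T [-0.01  0.13  0.22] w 13.5
```

```bash
python3 -m jog '[[-3,-0.4,0,0,5],[-14.9,-1.8,0,0,5],[-27.8,-3.3,0,0,5],[-40.7,-4.8,0,0,5],[-53.6,-6.3,0,0,5],[-66.5,-7.9,0,0,5],[-79.4,-9.4,0,0,5],[-91.4,-10.8,0,0,5],[-101,-12,0,0,5],[-107,-12.7,0,0,5]]' 40
python3 -c "
from h import *
st()"
```

```text
time: 50.2
tool_pos: [0.4873, -0.0681, 0.142]
tcp_rot: [-1.262, 1.121, -1.124]
wrist_force: [3.4, -1.6, 5.5]
width: 0.159
t 50.2 tcp [487.3 -68.1 142. ] jawyaw 6.69 y [ 0.001 -0.001 -1.   ] q [-0.19  0.02  2.1  -0.    1.02 -0.31] F [ 3.4 -1.6  5.5] T [-0.15 -0.43  0.19] w 13.6
```

```bash
python3 -m jog '[[-1,-0.1,0,0,5],[-2,-0.2,0,0,5],[-3,-0.4,0,0,5],[-4,-0.5,0,0,5],[-4.5,-0.5,0,0,5],[-4.5,-0.5,0,0,5],[-4.5,-0.5,0,0,5],[-4.5,-0.5,0,0,5],[-4.5,-0.5,0,0,5],[-4.5,-0.5,0,0,5]]' 40
python3 -c "
from h import *
st(); snap('scene','s15'); crop('s15',170,160,360,280,4)"
```

```text
time: 51.45
tool_pos: [0.4863, -0.0682, 0.1421]
tcp_rot: [-1.257, 1.117, -1.127]
wrist_force: [15.2, -0.2, -2.0]
width: 0.156
t 51.45 tcp [486.3 -68.2 142.1] jawyaw 6.67 y [ 0.008 -0.    -1.   ] q [-0.19  0.01  2.11  0.    1.01 -0.31] F [15.2 -0.2 -2. ] T [ 0.07 -1.61  0.22] w 13.4
```

View pics/s15_c.png

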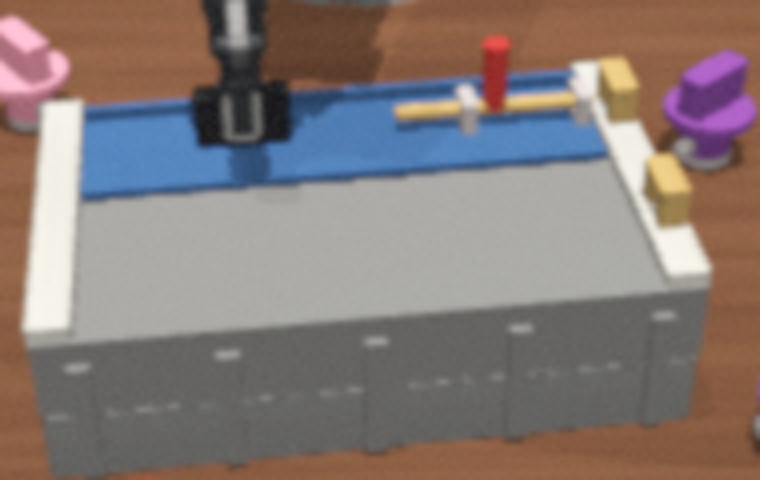

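```bash
python3 -m jog '[[3,0.3,0,0,5],[3,0.3,0,0,45],[3,0.3,0,0,45],[3,0.3,0,0,45],[3,0.3,25,0,40],[3,0.3,60,0,32],[-3,50,90,0,32],[-10,105,90,0,32],[-16.7,154.6,90,0,32],[-16.7,154.6,75,0,32]]' 40
python3 -c "
from h import *
st()"
python3 -m jog '[[0,0,-10,0,32],[0,0,-10,0,32],[0,0,-10,0,32],[0,0,-10,0,32],[0,0,-10,0,32],[0,0,-10,0,32],[0,0,-10,0,32],[0,0,-10,0,32],[0,0,-10,0,32],[0,0,-10,0,32]]'
python3 -c "
from h import *
st(); snap('wrist','w13')"
```

```text
time: 52.75
tool_pos: [0.4667, 0.0893, 0.2171]
tcp_rot: [-1.262, 1.118, -1.12]
wrist_force: [0.7, 0.8, -0.4]
width: 0.38
t 52.75 tcp [466.7  89.3 217.1] jawyaw 6.97 y [ 0.002  0.001 -1.   ] q [ 0.14 -0.09  2.06  0.    1.17  0.01] F [ 0.7  0.8 -0.4] T [-0.07  0.02 -0.02] w 32.4
time: 54.0
tool_pos: [0.4667, 0.0866, 0.2064]
tcp_rot: [-1.262, 1.123, -1.123]
wrist_force: [0.8, 0.6, 0.9]
width: 0.375
t 54.0 tcp [466.7  86.6 206.4] jawyaw 6.7 y [-0.  0. -1.] q [ 0.13 -0.08  2.07  0.    1.15  0.01] F [0.8 0.6 0.9] T [-0.04 -0.04  0.07] w 32.0
```

View pics/w13.png

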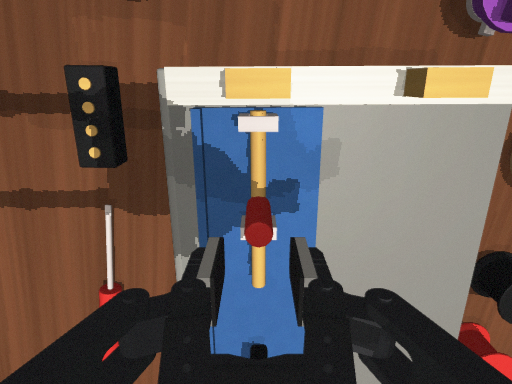

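```bash
python3 -m jog '[[0,0,-15,0,32],[0,0,-30,0,32],[0,0,-40,0,32],[0,0,-42,0,32],[0,0,-42,0,32],[0,0,-42,0,8],[0,0,-42,0,8],[0,0,-42,0,8],[0,0,-42,0,8],[0,0,-42,0,8]]' 40
python3 -c "
from h import *
st()"
```

```text
time: 55.3
tool_pos: [0.4675, 0.0866, 0.1651]
tcp_rot: [-1.261, 1.121, -1.124]
wrist_force: [3.5, 1.4, 1.3]
width: 0.174
t 55.3 tcp [467.5  86.6 165.1] jawyaw 6.69 y [ 0.002  0.    -1.   ] q [ 0.13 -0.04  2.12 -0.    1.06  0.01] F [3.5 1.4 1.3] T [ 0.05 -0.41  0.  ] w 14.8
```

```bash
python3 -m jog '[[-0.4,4,0,0,8],[-0.9,8,0,0,8],[-1.4,12,0,0,8],[-1.9,16,0,0,8],[-2.4,20,0,0,8],[-2.8,24,0,0,8],[-3.3,28,0,0,8],[-3.8,32,0,0,8],[-4.2,35.5,0,0,8],[-4.2,35.5,0,0,8]]' 40
python3 -c "
from h import *
st()"
```

```text
time: 56.55
tool_pos: [0.4631, 0.1228, 0.165]
tcp_rot: [-1.261, 1.122, -1.123]
wrist_force: [4.2, -0.2, 5.3]
width: 0.17
t 56.55 tcp [463.1 122.8 165. ] jawyaw 6.71 y [ 0.002  0.001 -1.   ] q [ 0.21 -0.03  2.11  0.    1.06  0.09] F [ 4.2 -0.2  5.3] T [-0.09 -0.63 -0.04] w 14.6
```

```bash
python3 -m jog '[[-0.1,1,0,0,8],[-0.2,2,0,0,8],[-0.4,3,0,0,8],[-0.5,4,0,0,8],[-0.6,5,0,0,8],[-0.7,6,0,0,8],[-0.9,7.5,0,0,8],[-1,9,0,0,8],[-1,9,0,0,8],[-1,9,0,0,8]]' 40
python3 -c "
from h import *
st(); snap('wrist','w14'); snap('scene','s16'); crop('s16',260,150,360,230,8)"
```

```text
time: 57.8
tool_pos: [0.4626, 0.1269, 0.1649]
tcp_rot: [-1.269, 1.116, -1.128]
wrist_force: [6.1, -18.3, 7.5]
width: 0.169
t 57.8 tcp [462.6 126.9 164.9] jawyaw 6.81 y [ 0.002 -0.009 -1.   ] q [ 0.22 -0.03  2.11 -0.01  1.06  0.11] F [  6.1 -18.3   7.5] T [-2.89 -0.95 -0.01] w 14.5
```

View pics/s16_c.png

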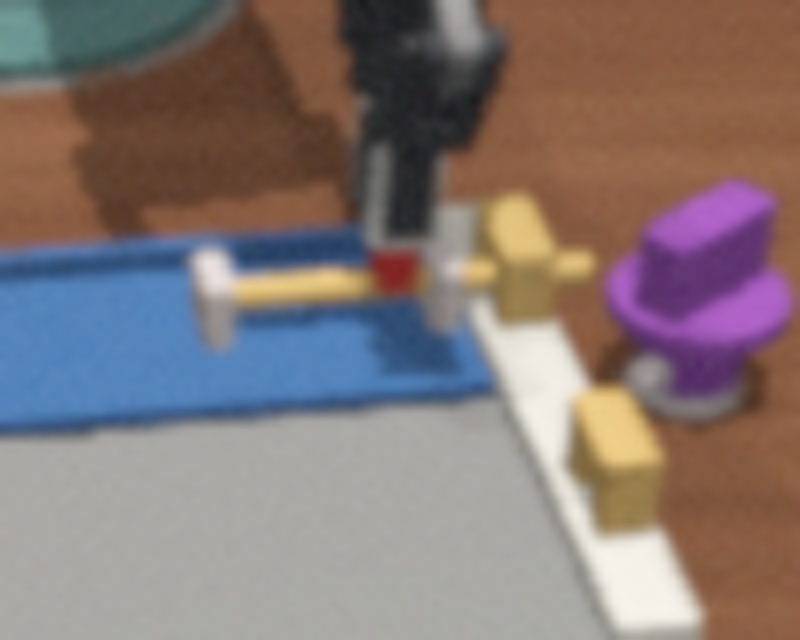

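View pics/w14.png

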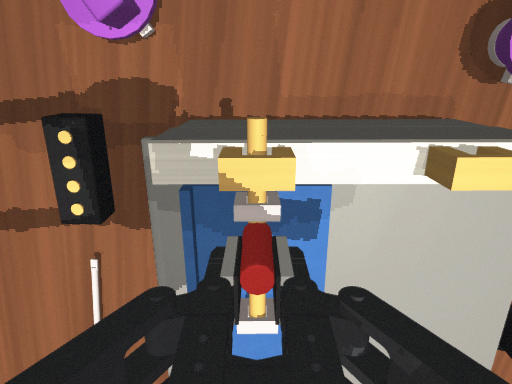

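```bash
python3 -m jog '[[0.3,-3,0,0,8],[0.3,-3,0,0,32],[0.3,-3,0,0,32],[0.3,-3,0,0,32],[0.3,-3,20,0,32],[0.3,-3,55,0,32],[0.3,-3,100,0,32],[-10,57,100,0,32],[-20,117,100,0,32],[-30,177,100,0,32]]' 40
python3 -m jog '[[0,50,0,0,32],[-20,100,20,0,32],[-40,150,40,0,32],[-60,180,40,0,32],[-60,180,40,0,32],[-60,180,40,0,32],[-60,180,40,0,32],[-60,180,40,0,32],[-60,180,40,0,32],[-60,180,40,0,32]]'
python3 -c "
from h import *
st(); snap('scene','s17'); snap('top','t17'); crop('s17',40,150,360,290,2.5)
import shutil;shutil.copy('pics/s17_c.png','pics/k3.png'); crop('t17',150,90,420,290,2.9)"
```

```text
time: 59.15
tool_pos: [0.4306, 0.3097, 0.2643]
tcp_rot: [-1.262, 1.123, -1.123]
wrist_force: [1.0, -0.3, 0.7]
width: 0.371
time: 60.4
tool_pos: [0.3718, 0.4877, 0.3044]
tcp_rot: [-1.262, 1.123, -1.123]
wrist_force: [0.3, -0.3, 0.6]
width: 0.377
t 60.4 tcp [371.8 487.7 304.4] jawyaw 6.66 y [ 0.  0. -1.] q [0.88 0.12 1.68 0.   1.34 0.76] F [ 0.3 -0.3  0.6] T [ 0.01 -0.01  0.04] w 32.2
```

View pics/k3.png

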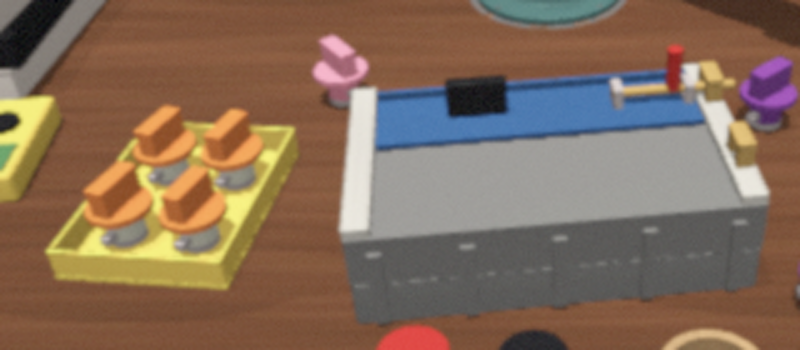

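View pics/t17_c.png

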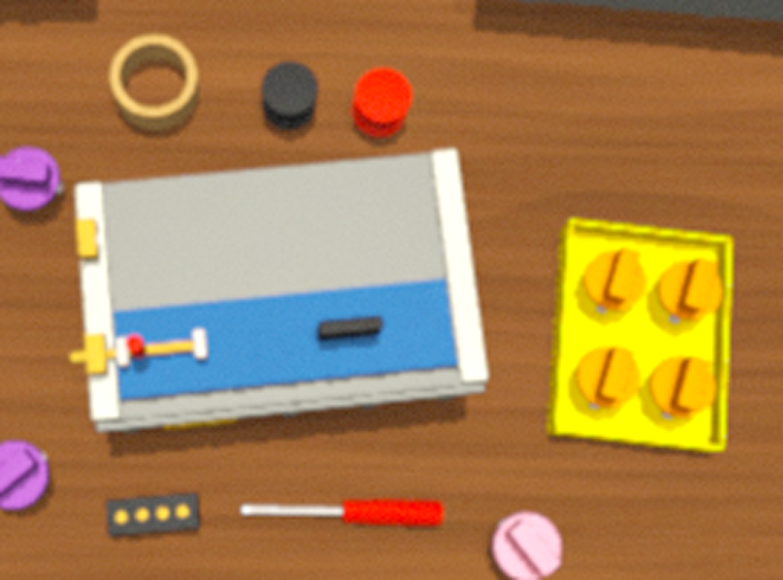

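```bash
python3 -c "
from workcell import bot
print(bot.finish_job())"
```

```text
the job is handed in; nothing more can be done
None
```

I handed the job in at about 60 s of robot time. All four carriers are standing in the yellow tray. The cover is shut, and its bolt is home in the second keeper.

**Carriers:** Each was pushed down about 7–8 mm, turned 65° anticlockwise and lifted out. The wrist saw at most about 8 N and almost no twisting moment at each reading, so none looked forced against its catch. I never saw the tray move or a carrier slip.

**Bolt and cover:**
- **First pull on the bolt:** it stopped with about 16 N on the wrist, possibly because a fingertip touched the bolt's rear bracket. I let go, gripped higher and pulled again.
- **Drawn back:** the second pull met the same stop at about 37 mm measured travel, where I expected 40. The pictures showed the rod clear of its keeper before I slid the cover.
- **Cover:** it moved 110 mm to its end stop, which took about 15 N.
- **Pushed home:** the bolt travelled about 40.5 mm to a firm stop at 18 N.

**Last checks:** The final top and scene pictures show all four carriers inside the tray. The blue cover lies over the empty holders, and the rod passes through the second keeper and sticks out beyond it. By eye, the spools, tape roll and look-alikes had not moved. The gripper was clear of everything.

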